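# Grease the sanding spindle's bearing with a push gun

### The arm

A 7-joint arm with a two-finger parallel gripper is mounted at the origin on the work surface. World frame = base frame: x ahead of the robot, y to its left, z up, the work surface at z = 0. Lengths are in m, angles in degrees, forces in N, time in s.
With the tool pointing down it reaches from about 0.425 to 0.875 m from the base axis. Payload 4.7 kg.
Tool frame: the origin (TCP) lies between the finger pads; the fingertips stand 8 mm ahead of it and the grasp point (between the pads) lies 11 mm behind it (env.tip_extent is the distance from the TCP to the fingertips, in m); z points along the fingers, y is the line along which they close (so a half turn about z gives the same grasp; the last joint's range is limited). The gripper opens to 87 mm and grips with 3 to 60 N. Pads are 19 mm wide; open, the fingers measure 117 mm over their backs; the gripper's body (75 mm by 190 mm) begins 51 mm behind the grasp point.
Start: joints at [64.635, 18.392, -4.016, 83.108, 1.295, 78.541, -3.26], TCP at [0.287, -0.583, 0.231] pointing down, gripper open.
Joint ranges: [-163.93, 163.93], [-17.29, 119.83], [-79.2, 71.16], [3.27, 140.29], [-89.18, 269.18], [5.43, 117.66], [-154.24, 154.24]. Speed limits (degrees/s): [147.25, 147.25, 180, 180, 180, 180, 180].

### API

Orientations are given as [roll, pitch, yaw] about the fixed x, y, z axes, in that order (R = Rz(yaw) Ry(pitch) Rx(roll)).
In Python, from cell import sensors, vision, workorder, env gives the robot as it stands.
- The arm moves only by the tool drive_tool, never from a script. Its argument "moves" is a list of rows, each an object of numbers: "x", "y", "z": the shift along the tool's x, y, z in mm; "rx", "ry", "rz": the turn, a rotation vector about the tool's x, y, z in rad; "fingers": the closure, from -1 (fully open) to 1 (shut). In form: [{"x": .., "y": .., "z": .., "rx": .., "ry": .., "rz": .., "fingers": ..}, ...]. A call has 1 to 20 rows; each row is the pose to reach, as a shift and turn from the pose commanded when the call began, along the tool's axes at that moment; what a row does not reach only later rows make up. A row lasts 1/8 s, in which the tool goes at most 62.5 mm and 10.7 degrees, less where a joint would pass 70% of its speed; a pose out of reach is approached as far as the arm can. A call with a gripper value outside its range is refused whole. The fingers move at their own pace and stop on an object; "force" is the grip in N (left out, the last holds). Time passes only in rows, so rows that repeat a pose let the fingers close. It gives the time, the measured TCP pose, the force, the opening and the grip force at its end, in the units of the state.
- sensors.get_obs(): the state, without advancing time (a new reading comes with each control period).
- vision.read_camera(name): name is "side" or "top" or "wrist"; returns a dict with "image" (480x640x3 uint8, red, green, blue), "fx", "fy", "cx", "cy" (pixels), "R" (3x3) and "t" (3): a world point X has camera coordinates R X + t. Camera axes: x right, y down, z forward; pixel columns grow to the right and rows downward; lengths in m; the calibration is good to about 2 mm. A picture is of the moment at which its call begins. There is no depth.
- workorder.sign_off(): hands the job in; it is judged then, once.
The state is a dict: "time_s": time; "qpos": joint angles; "joint_velocities": joint speeds; "effort": joint torques, N m; "tool_pos": TCP position; "tool_rot": TCP orientation; "force": force on the tool from outside, world axes, zero at the start; "wrist_torque": the same for the moment, N m; "grip_width": finger opening in m; "grasp_force": force on a finger pad.
Only numpy, scipy, OpenCV 4.12 (cv2) and the standard library are available. Lean on these libraries where they do the work, as an engineer would, in place of code of your own. Each camera call takes 0.05 s, during which the arm holds its last target. There are 200 camera calls.

### The job

Take the push-type grease gun out of its wooden holder and press its coupler squarely, along the nipple's own lean, onto the bare grease nipple of the sanding spindle (the other bearing's nipple keeps its black cap) until the jaws snap behind the nipple's head. Then keep pushing so that the barrel goes down over the nozzle well past half of its 16 mm stroke, firmly but without ramming it, hold it against its spring for two seconds, and finish while still gripping and pressing. Leave the grease tin, tape measure, wrench and screwdriver where they are.

Things in the scene. Friction and masses are not known exactly. Their poses are not given: they have to be found in the camera images.
- gun: push-type grease gun, 0.36 kg, standing nose down in the holder: round aluminium barrel 34 mm across, 100 mm long, ribbed at its upper half; below it the steel nozzle, a 12 mm tube ending in a 22 mm wide coupler. Origin: centre of the barrel's lower end; z along the axis from nozzle to the barrel's flat top (z = 100 mm). Stands upright, at any turn about its axis
- gun_grip (a point): point on the gun's axis in the middle of the place to grip, 78 mm above the barrel's lower end, 22 mm below its top
- coupler_mouth (a point): centre of the coupler's open lower end, on the gun's axis; with the nozzle fully out it lies 58 mm below the gun's origin, 136 mm below gun_grip. Bore 13 mm wide, 13.8 mm deep; four small sprung jaws 4.5 mm inside the mouth. Snapping over the nipple's head takes about 6 N, pulling off about the same
- nozzle (a joint): how far the nozzle has been pushed up into the barrel (m): 0 = fully out (rest), 0.016 = hard stop. A spring pushes it out: 11 N before it begins to move, 17.4 N at the stop. So the jaws snap shut first and the stroke follows
- holder: fixed holder of light wood, 80 x 80 mm (foot 110 mm), 100 mm high, at the left or right of the bench. The barrel sits 20 mm deep in a 38 mm hole in its top, its lower end resting at height 80 mm, the nozzle hanging through a 29 mm hole below. The gun lifts straight out; after 85 mm the coupler is clear. Origin: centre of the underside, z up
- spindle: sanding spindle bolted to the bench: green steel channel 150 x 320 mm, 30 mm high, a 25 mm shaft along its y axis at height 66 mm, an 84 mm aluminium V-pulley in the middle and a 104 mm sanding drum at the +y end. Origin: centre of the underside; z up. It is turned by up to 0.22 rad
- bearing_a: the bearing to be greased: grey cast pillow block, foot 140 x 38 mm, 70 mm high, standing on the channel 100 mm to one side or the other of the pulley. Origin: centre of its underside, at height 30 mm; same axes as the spindle; its nipple leans 30 degrees from the vertical towards its -x (the robot's side)
- nipple: bare steel grease nipple of bearing_a: 16 mm hexagon 6 mm high, 5.6 mm neck, rounded conical head 10 mm across with its tip 21.5 mm from the foot. Origin: centre of the nipple's foot; z points outwards along its axis, 30 degrees from the vertical. The coupler goes on along -z; the gun's z axis then lies along the nipple's z axis
- nipple_seat (a point): point on the nipple's axis, 7.7 mm from its foot, where the centre of the coupler's mouth comes to lie when the coupler is fully home (13.8 mm below the nipple's tip)
- bearing_b: the other pillow block, alike but its nipple wears a black rubber cap; not to be touched. Origin as for bearing_a
- tin: grease tin 87 mm across, 90 mm high, black lid; stands at the other side of the bench from the holder. Origin: centre of its underside
- wrench: steel open-ended wrench 170 mm long, lying in front of the spindle. Origin: near its middle
- tape: tape measure 66 x 34 x 62 mm. Origin: centre of its underside
- screwdriver: screwdriver 150 mm long lying in front of the robot
Mind the look-alikes: they are no part of the job. Of the things that look like the gun, the larger one is meant.

How it is judged (in metres and radians):
On the way, in this order (a step that is already met when the one before it is completed fails the run):
1. the coupler is snapped home on the bare nipple, square to it (distance between coupler_mouth and nipple_seat below 0.003 m and angle between the z axis of gun and the z axis of nipple, either way round below 0.15 rad).
2. with the coupler on, the barrel is pushed down over half its stroke and held against the spring for a second (all of step 1 and value of joint nozzle above 0.008 m), for 1 s.
At the end, for the whole second after the job is handed in: The robot still grips the gun and presses it at rest on the bare nipple: mouth of the coupler within 3 mm of its seat, gun within 0.15 rad of the nipple's axis, nozzle pushed in by more than 8 of its 16 mm, over 8 N on the nipple (all of step 2 and linear speed of gun below 0.02 m/s and contact force between gun and nipple above 8 N and contact force between the fingers and gun above 5 N and contact force between gun and holder below 0.5 N); the arm keeps its last pose, push and grip.
It fails at once if the gun is rammed onto the nipple (over 80 N) (contact force between gun and nipple above 80 N).
It fails at once if the tin, tape measure, wrench or screwdriver is shifted by more than 3 cm (distance of any of tin, wrench, tape, screwdriver from where it was at the start of the episode above 0.03 m).
It also fails if it takes over 45 s, if anything falls off the work surface, if the arm or the gripper's body presses on something with over 40 N, if the wrist force passes 120 N, or if a joint passes its speed limit or range.

## Working session

There is one attempt and no reset: what is moved stays moved. The work goes in short steps, Python scripts to look and compute and a tool call to move; the robot and the scene stay as the last step left them, time stands still between calls to the robot, and variables do not carry over. Pictures are saved under pics/ and viewed, at most 10 in all, crops included, and the job is handed in when it is done.

Besides the shell and the picture viewer there is one more tool, called as a command line: name --argument value ..., lists and objects as JSON in quotes. drive_tool: Moves the arm, as the interface text tells. Its arguments: {"type":"object","properties":{"moves":{"type":"array"},"force":{"type":"number"}},"required":["moves"]}

```bash
mkdir -p pics; ls; cat > h.py <<'E'
import numpy as np, cv2
from scipy.spatial.transform import Rotation as Rn
from cell import sensors, vision, workorder, env
def cam(n):
    c=vision.read_camera(n); c['R']=np.array(c['R']); c['t']=np.array(c['t']); return c
def ray(c,u,v):
    d=c['R'].T@np.array([(u-c['cx'])/c['fx'],(v-c['cy'])/c['fy'],1]); return -c['R'].T@c['t'], d/np.linalg.norm(d)
def onplane(c,u,v,z):
    o,d=ray(c,u,v); return o+d*(z-o[2])/d[2]
def tri(rays):
    A=sum(np.eye(3)-np.outer(d,d) for o,d in rays); b=sum((np.eye(3)-np.outer(d,d))@o for o,d in rays)
    return np.linalg.solve(A,b)
def proj(c,X):
    p=c['R']@np.asarray(X)+c['t']; return np.array([c['fx']*p[0]/p[2]+c['cx'],c['fy']*p[1]/p[2]+c['cy']])
def save(c,n): cv2.imwrite('pics/'+n+'.png',c['image'][:,:,::-1])
E
python3 - <<'E'
from h import *
print(sensors.get_obs())
for n in ['top','side']:
    c=cam(n); save(c,n+'1'); print(n,c['fx'],-c['R'].T@c['t'],c['R'][2])
E
```

```text
pics
{'time_s': 0.0, 'qpos': array([64.63774389, 18.43855578, -4.01642459, 83.17312139,  1.29502842,
       78.54075256, -3.25834286]), 'joint_velocities': array([ 0.00364412, -0.02884575, -0.01290135, -0.03081567,  0.02329021,
       -0.04843707, -0.05242744]), 'effort': array([-2.36326341e-04, -4.91276121e+01, -4.03867476e-01, -3.12525773e+01,
       -6.38626423e-02,  4.36477899e-02,  1.58712251e-04]), 'tool_pos': array([ 0.28640699, -0.58291437,  0.22948293]), 'tool_rot': array([-1.79892816e+02,  5.41751812e-03,  2.61744817e+01]), 'force': array([-0.03235824, -0.41750023,  0.78853837]), 'wrist_torque': array([-0.03949464, -0.02472567,  0.01663882]), 'grasp_force': 0.0, 'grip_width': 0.08732814317997209}
top 472.6500635148231 [0.34486994 0.02444494 1.07522823] [ 0.19483811  0.00775114 -0.98080479]
side 501.860354678833 [-0.08193719  0.52719862  0.74358109] [ 0.59741334 -0.49678142 -0.62952802]
```

View pics/top1.png

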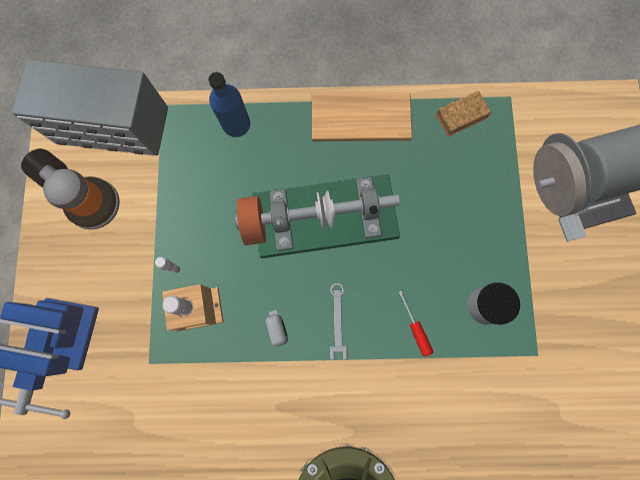

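View pics/side1.png

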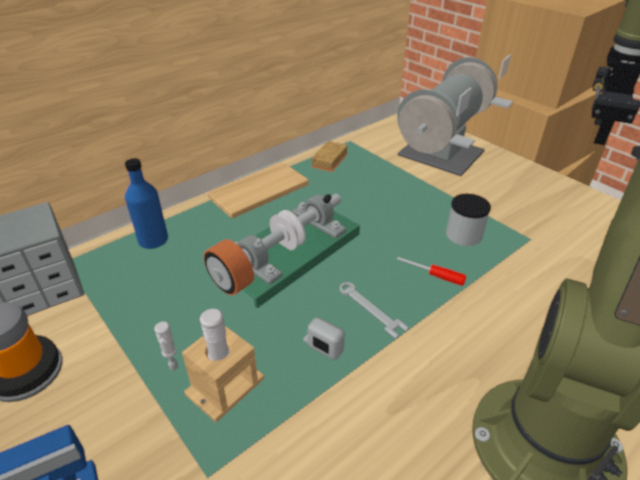

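The top view (+x up, +y left) shows the gun in its holder near (176,305) and a small look-alike at (167,264). The bearing by the drum, near (278,205), has the bare nipple, and the capped one is at (373,208). In the side view the gun's top is at (212,318) and the bare-nipple bearing at (255,248). Next I'll make enlarged crops.

```bash
python3 - <<'E'
from h import *
t=cv2.imread('pics/top1.png'); s=cv2.imread('pics/side1.png')
f=lambda im,u,v,w,h,k: cv2.resize(im[v:v+h,u:u+w],None,fx=k,fy=k,interpolation=cv2.INTER_CUBIC)
a=[f(t,150,275,80,60,5),f(t,245,175,80,60,5),f(s,180,300,80,60,5),f(s,230,215,80,60,5)]
cv2.imwrite('pics/c1.png',np.vstack([np.hstack(a[:2]),np.hstack(a[2:])]))
E
```

```text
(no output)
```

View pics/c1.png

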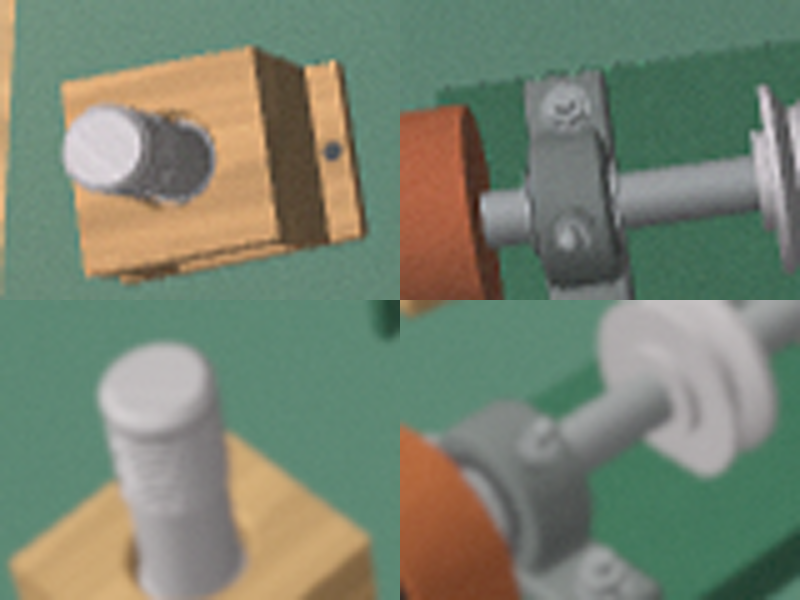

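The crops show the gun's top face at top (170.6,304.4) and side (211,315.6). The bare nipple is at top (279.5,222) and side (258,242).

```bash
python3 - <<'E'
from h import *
T=cam('top');S=cam('side')
print('gun top',onplane(T,170.6,304.4,.18),onplane(S,211,315.6,.18),tri([ray(T,170.6,304.4),ray(S,211,315.6)]))
print('nip',tri([ray(T,279.5,222),ray(S,258,242)]),onplane(T,279.5,222,.11),onplane(S,258,242,.11))
# channel yaw: dark green mask
hsv=cv2.cvtColor(T['image'],cv2.COLOR_RGB2HSV)
m=np.zeros((480,640),np.uint8); sub=hsv[165:265,225:415]
mm=((sub[...,0]>60)&(sub[...,0]<90)&(sub[...,2]<100)&(sub[...,1]>110)).astype(np.uint8)*255
m[165:265,225:415]=mm; print(mm.sum()/255)
cs=max(cv2.findContours(cv2.morphologyEx(m,cv2.MORPH_CLOSE,np.ones((15,15))),0,2)[0],key=cv2.contourArea)
print('box px',cv2.boxPoints(cv2.minAreaRect(cs)).round(1).tolist())
a=onplane(T,262,218,.066);b=onplane(T,396,200,.066);print('shaft',a,b,np.degrees(np.arctan2(-(a-b)[0],(a-b)[1])))
w=cam('wrist');R=Rn.from_euler('xyz',sensors.get_obs()['tool_rot'],degrees=True).as_matrix()
print('wrist cam in tool',R.T@(-w['R'].T@w['t']-sensors.get_obs()['tool_pos']),(w['R']@R).round(3),w['fx'])
E
```

```text
gun top [0.4067971  0.32643229 0.18      ] [0.4068897  0.32454315 0.18      ] [0.40627863 0.32543767 0.18136566]
nip [0.57917136 0.12770548 0.10724268] [0.57909746 0.1280223  0.11      ] [0.57555864 0.12897033 0.11      ]
83.0
box px [[340.8999938964844, 218.39999389648438], [393.6000061035156, 207.89999389648438], [399.29998779296875, 236.5], [346.6000061035156, 247.10000610351562]]
shaft [0.59969075 0.17130746 0.066     ] [ 0.63399873 -0.12512508  0.066     ] 6.60182388847011
wrist cam in tool [ 0.07074328 -0.00069254 -0.15468665] [[ 0.001  1.     0.   ]
 [-0.966  0.001 -0.259]
 [-0.259 -0.     0.966]] 344.80996998324093
```

```bash
cat >> h.py <<'E'
def Rt(yaw,tilt): # tool down with tool x at yaw, then turned about tool y by tilt (deg)
    return Rn.from_euler('xyz',[180,0,yaw],degrees=True)*Rn.from_euler('y',tilt,degrees=True)
def delta(P,R):
    o=sensors.get_obs(); R0=Rn.from_euler('xyz',o['tool_rot'],degrees=True)
    print('at',o['tool_pos'].round(4),o['tool_rot'].round(2),'t',o['time_s'],'F',o['force'].round(1))
    print('shift mm',(1000*R0.inv().apply(np.array(P)-o['tool_pos'])).round(1),'rot',(R0.inv()*R).as_rotvec().round(4))
E
python3 - <<'E'
from h import *
delta([.56,.11,.27],Rt(180.6,0))
E
```

```text
at [ 0.2866 -0.5832  0.23  ] [-179.95    0.     26.17] t 0.25 F [-0.6 -0.6  0.5]
shift mm [ 551.1 -501.5  -39.6] rot [-3.0000e-04 -1.2000e-03 -2.6952e+00]
```

drive_tool --moves '[{"x":30,"y":-28,"z":-10,"rz":-0.15},{"x":65,"y":-60,"z":-20,"rz":-0.32},{"x":100,"y":-90,"z":-30,"rz":-0.49},{"x":135,"y":-122,"z":-40,"rz":-0.66},{"x":170,"y":-154,"z":-40,"rz":-0.83},{"x":205,"y":-186,"z":-40,"rz":-1.0},{"x":240,"y":-218,"z":-40,"rz":-1.17},{"x":275,"y":-250,"z":-40,"rz":-1.34},{"x":310,"y":-282,"z":-40,"rz":-1.51},{"x":345,"y":-314,"z":-40,"rz":-1.68},{"x":380,"y":-346,"z":-40,"rz":-1.85},{"x":415,"y":-378,"z":-40,"rz":-2.02},{"x":450,"y":-410,"z":-40,"rz":-2.2},{"x":485,"y":-442,"z":-40,"rz":-2.38},{"x":515,"y":-470,"z":-40,"rz":-2.56},{"x":540,"y":-492,"z":-40,"rz":-2.7},{"x":551,"y":-501,"z":-40,"rz":-2.8},{"x":551,"y":-501,"z":-40,"rz":-2.8},{"x":551,"y":-501,"z":-40,"rz":-2.8}]'

```text
invalid input at $.moves[0]: expected keys x, y, z, rx, ry, rz, fingers
```

```bash
python3 - <<'E'
from h import *
w=cam('wrist');save(w,'w1');o=sensors.get_obs();print(o['tool_pos'],o['tool_rot'],o['qpos'],o['time_s'])
print(-w['R'].T@w['t'])
for X in ([.579,.128,.107],[.6,.13,.066],[.40,.3255,.18]):print(proj(w,X))
E
```

```text
[ 0.286605   -0.5832377   0.23020712] [-1.79968140e+02  4.99676670e-03  2.61756488e+01] [64.6335303  18.4088763  -4.01491258 83.12886331  1.29612844 78.53934413
 -3.25918833] 0.3
[ 0.34983908 -0.5514764   0.38488844]
[ -949.64475871 -1165.11589303]
[-680.72864281 -944.12117913]
[-2721.98477977 -1638.97183829]
```

View pics/w1.png

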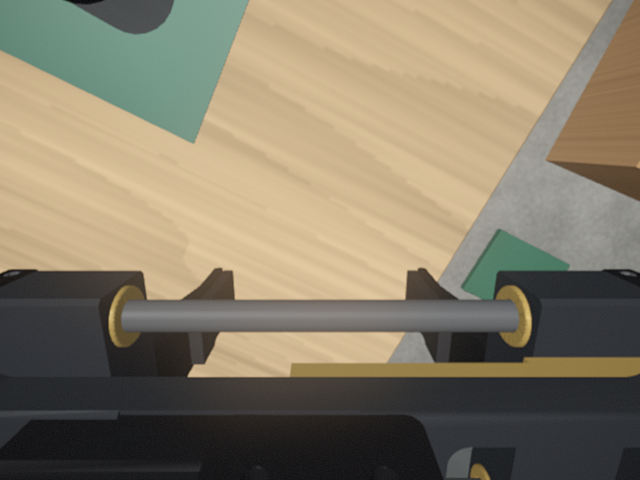

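The start wrist view shows only bench. The gripper hides rows below about 270, so the target has to lie on tool +x. The move was refused because every key is required, so I'll resend it with the TCP further out.

drive_tool --moves '[{"x":35,"y":-28,"z":-10,"rx":0,"ry":0,"rz":-0.15,"fingers":-1},{"x":75,"y":-60,"z":-20,"rx":0,"ry":0,"rz":-0.32,"fingers":-1},{"x":115,"y":-90,"z":-30,"rx":0,"ry":0,"rz":-0.49,"fingers":-1},{"x":155,"y":-122,"z":-40,"rx":0,"ry":0,"rz":-0.66,"fingers":-1},{"x":195,"y":-154,"z":-40,"rx":0,"ry":0,"rz":-0.83,"fingers":-1},{"x":235,"y":-186,"z":-40,"rx":0,"ry":0,"rz":-1.0,"fingers":-1},{"x":275,"y":-218,"z":-40,"rx":0,"ry":0,"rz":-1.17,"fingers":-1},{"x":315,"y":-250,"z":-40,"rx":0,"ry":0,"rz":-1.34,"fingers":-1},{"x":355,"y":-282,"z":-40,"rx":0,"ry":0,"rz":-1.51,"fingers":-1},{"x":395,"y":-314,"z":-40,"rx":0,"ry":0,"rz":-1.68,"fingers":-1},{"x":435,"y":-346,"z":-40,"rx":0,"ry":0,"rz":-1.85,"fingers":-1},{"x":475,"y":-378,"z":-40,"rx":0,"ry":0,"rz":-2.02,"fingers":-1},{"x":510,"y":-405,"z":-40,"rx":0,"ry":0,"rz":-2.2,"fingers":-1},{"x":545,"y":-432,"z":-40,"rx":0,"ry":0,"rz":-2.38,"fingers":-1},{"x":575,"y":-458,"z":-40,"rx":0,"ry":0,"rz":-2.56,"fingers":-1},{"x":598,"y":-475,"z":-40,"rx":0,"ry":0,"rz":-2.7,"fingers":-1},{"x":609,"y":-484,"z":-40,"rx":0,"ry":0,"rz":-2.8,"fingers":-1},{"x":609,"y":-484,"z":-40,"rx":0,"ry":0,"rz":-2.8,"fingers":-1},{"x":609,"y":-484,"z":-40,"rx":0,"ry":0,"rz":-2.8,"fingers":-1}]'

```text
time_s: 2.68
tool_pos: [0.6197, 0.1186, 0.2704]
tool_rot: [-180.0, -0.0, -173.6]
force: [-0.2, 0.1, -0.5]
grip_width: 0.0869
grasp_force: 0.0
```

```bash
python3 - <<'E'
from h import *
w=cam('wrist');save(w,'w2');o=sensors.get_obs();print(o['tool_pos'],o['tool_rot'],o['qpos'],o['time_s'])
p=proj(w,[.579,.128,.107]);print(p)
x,y=(p-[100,75]).astype(int).clip(0,[440,330]);print(x,y)
cv2.imwrite('pics/w2c.png',cv2.resize(w['image'][y:y+150,x:x+200,::-1],None,fx=4,fy=4,interpolation=cv2.INTER_CUBIC))
np.savez('w2.npz',**w)
E
```

```text
[0.61972869 0.11832563 0.27054633] [-1.79942106e+02 -6.23501928e-03 -1.73561758e+02] [ 22.29934653  20.95860237 -46.53190494  81.3038805   15.18075599
  84.16571831  72.58014945] 2.725
[334.19890967 179.34310714]
234 104
```

View pics/w2c.png

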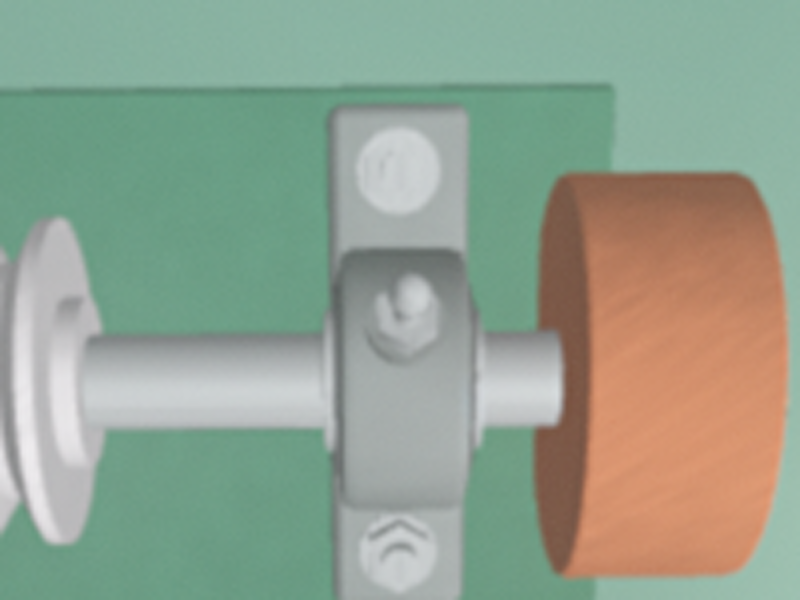

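The nipple is clear: its head is at wrist pixel (337,177.5) and the hexagon at (335,185.4). The shaft's centre line is at row 199.3 and the channel's front edge is nearly level. Now I'll combine the views.

```bash
python3 - <<'E'
from h import *
w=dict(np.load('w2.npz'));T=cam('top');S=cam('side')
e1=onplane(w,234,104+90/4,.03);e2=onplane(w,234+610/4,104+86/4,.03);d=e2-e1;print('yaw edge',np.degrees(np.arctan2(-d[0],d[1])))
for r in (333,381):pass
s1=onplane(w,234+90/4,104+380/4,.066);s2=onplane(w,234+540/4,104+380/4,.066);d=s2-s1;y=np.arctan2(-d[0],d[1]);print('shaft',s1,s2,np.degrees(y))
rw=ray(w,337,177.5);rt=ray(T,279.5,222);rs=ray(S,258,242)
X=tri([rw,rt,rs]);print('head',X,'res px',[ (proj(c,X)-p).round(1) for c,p in((w,(337,177.5)),(T,(279.5,222)),(S,(258,242)))])
print('wt',tri([rw,rt]),'ws',tri([rw,rs]))
ex=np.array([np.cos(y),np.sin(y),0]);n=np.array([-.5*np.cos(y),-.5*np.sin(y),.866])
F=X-s1; F[2]=X[2]-.066; print('radial: x',F@ex,'z',F[2],'expect r*(-.5,.866)')
# geometric model: foot radius 34 on shaft axis
b=onplane(w,333.5,185,.11)
for r in (.034,.0505,.0555):
    p=s1+(s2-s1)*((b-s1)@(s2-s1))/((s2-s1)@(s2-s1)); p[2]=.066; q=p+n*r; print(r,q,[proj(c,q).round(1) for c in(w,T,S)])
E
```

```text
yaw edge 6.870727578094479
shaft [0.61232083 0.05173548 0.066     ] [0.59892558 0.16890779 0.066     ] 6.521792200540556
head [0.57771734 0.12880957 0.10893881] res px [array([-1.7,  0.7]), array([-0.3,  0.8]), array([-0.5, -0.2])]
wt [0.57634662 0.12828046 0.1197324 ] ws [0.57631169 0.12948672 0.10982796]
radial: x -0.025625394181240217 z 0.04293881180685542 expect r*(-.5,.866)
0.034 [0.58647482 0.12814562 0.095444  ] [array([332.9, 186. ]), array([280.2, 220.2]), array([255.8, 244.7])]
0.0505 [0.57827821 0.12720858 0.109733  ] [array([333.6, 178.7]), array([279.9, 222.4]), array([258. , 241.1])]
0.0555 [0.57579439 0.12692463 0.114063  ] [array([333.8, 176.4]), array([279.8, 223.1]), array([258.6, 239.9])]
```

drive_tool --moves '[{"x":30,"y":37,"z":-10,"rx":0,"ry":0,"rz":0,"fingers":-1},{"x":62,"y":75,"z":-10,"rx":0,"ry":0,"rz":0,"fingers":-1},{"x":94,"y":114,"z":-10,"rx":0,"ry":0,"rz":0,"fingers":-1},{"x":126,"y":153,"z":-10,"rx":0,"ry":0,"rz":0,"fingers":-1},{"x":158,"y":192,"z":-10,"rx":0,"ry":0,"rz":0,"fingers":-1},{"x":180,"y":220,"z":-5,"rx":0,"ry":0,"rz":0,"fingers":-1},{"x":189,"y":230,"z":0,"rx":0,"ry":0,"rz":0,"fingers":-1},{"x":189,"y":230,"z":10,"rx":0,"ry":0,"rz":0,"fingers":-1},{"x":189,"y":230,"z":30,"rx":0,"ry":0,"rz":0,"fingers":-1},{"x":189,"y":230,"z":60,"rx":0,"ry":0,"rz":0,"fingers":-1},{"x":189,"y":230,"z":90,"rx":0,"ry":0,"rz":0,"fingers":-1},{"x":189,"y":230,"z":115,"rx":0,"ry":0,"rz":0,"fingers":-1},{"x":189,"y":230,"z":123,"rx":0,"ry":0,"rz":0,"fingers":-1},{"x":189,"y":230,"z":123,"rx":0,"ry":0,"rz":0,"fingers":-1}]'

```text
time_s: 4.58
tool_pos: [0.4063, 0.3254, 0.1471]
tool_rot: [-180.0, -0.1, -173.5]
force: [-0.1, 0.1, 0.3]
grip_width: 0.0869
grasp_force: 0.0
```

```bash
python3 - <<'E'
from h import *
print(sensors.get_obs()['qpos'])
delta([.4065,.3255,.147],Rt(186.6,0))
S=cam('side');T=cam('top')
f=lambda im,u,v: cv2.resize(im[v:v+120,u:u+80,::-1],None,fx=5,fy=5,interpolation=cv2.INTER_CUBIC)
cv2.imwrite('pics/c2.png',np.hstack([f(T['image'],140,245),f(S['image'],175,260)]))
E
```

```text
[  9.60952084  12.44283518 -56.30377521 105.94478185  11.15740447
  67.52173383  46.1133282 ]
at [0.4063 0.3254 0.1471] [-1.7999e+02 -6.0000e-02 -1.7350e+02] t 4.575 F [-0.1  0.1  0.3]
shift mm [-0.2  0.1  0.1] rot [-0.0003 -0.001  -0.0018]
```

View pics/c2.png

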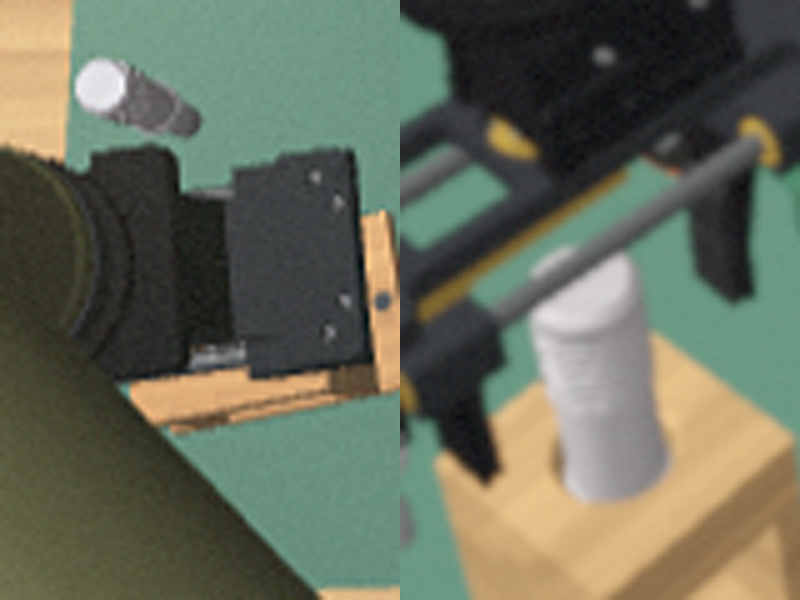

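The fingers straddle the barrel, so I'll close firmly and lift it straight out.

drive_tool --moves '[{"x":0,"y":0,"z":0,"rx":0,"ry":0,"rz":0,"fingers":1},{"x":0,"y":0,"z":0,"rx":0,"ry":0,"rz":0,"fingers":1},{"x":0,"y":0,"z":0,"rx":0,"ry":0,"rz":0,"fingers":1},{"x":0,"y":0,"z":0,"rx":0,"ry":0,"rz":0,"fingers":1},{"x":0,"y":0,"z":0,"rx":0,"ry":0,"rz":0,"fingers":1},{"x":0,"y":0,"z":0,"rx":0,"ry":0,"rz":0,"fingers":1},{"x":0,"y":0,"z":-5,"rx":0,"ry":0,"rz":0,"fingers":1},{"x":0,"y":0,"z":-15,"rx":0,"ry":0,"rz":0,"fingers":1},{"x":0,"y":0,"z":-30,"rx":0,"ry":0,"rz":0,"fingers":1},{"x":0,"y":0,"z":-50,"rx":0,"ry":0,"rz":0,"fingers":1},{"x":0,"y":0,"z":-70,"rx":0,"ry":0,"rz":0,"fingers":1},{"x":0,"y":0,"z":-90,"rx":0,"ry":0,"rz":0,"fingers":1},{"x":0,"y":0,"z":-110,"rx":0,"ry":0,"rz":0,"fingers":1},{"x":0,"y":0,"z":-125,"rx":0,"ry":0,"rz":0,"fingers":1},{"x":0,"y":0,"z":-130,"rx":0,"ry":0,"rz":0,"fingers":1},{"x":0,"y":0,"z":-130,"rx":0,"ry":0,"rz":0,"fingers":1}]' --force 55

```text
time_s: 6.68
tool_pos: [0.4056, 0.3263, 0.2776]
tool_rot: [-180.0, 0.0, -173.4]
force: [0.3, 0.4, -4.1]
grip_width: 0.0328
grasp_force: 55.0
```

```bash
python3 - <<'E'
from h import *
y=np.radians(6.7);n=np.array([-.5*np.cos(y),-.5*np.sin(y),.866])
foot=np.array([.5778,.1290,.1094])-n*.0165; tip=foot+n*.0215
P=tip+n*(.030+.136-.011); print(n,foot,tip,P)
delta(P,Rt(186.7,-30)); print(sensors.get_obs()['qpos'].round(1))
E
```

```text
[-0.49658532 -0.05833537  0.866     ] [0.58599366 0.12996253 0.095111  ] [0.57531707 0.12870832 0.11373   ] [0.49834635 0.11966634 0.24796   ]
at [0.4056 0.3263 0.2776] [-1.7999e+02  1.0000e-02 -1.7340e+02] t 6.675 F [ 0.3  0.4 -4.1]
shift mm [ -68.4 -216.    29.6] rot [-0.0006 -0.5235 -0.0017]
[ 13.    5.4 -57.5  95.6   4.6  81.5  51.5]
```

drive_tool --moves '[{"x":-5,"y":-10,"z":-15,"rx":0,"ry":0,"rz":0,"fingers":1},{"x":-12,"y":-30,"z":-25,"rx":0,"ry":-0.03,"rz":0,"fingers":1},{"x":-20,"y":-55,"z":-30,"rx":0,"ry":-0.08,"rz":0,"fingers":1},{"x":-28,"y":-85,"z":-30,"rx":0,"ry":-0.14,"rz":0,"fingers":1},{"x":-36,"y":-115,"z":-30,"rx":0,"ry":-0.21,"rz":0,"fingers":1},{"x":-44,"y":-145,"z":-25,"rx":0,"ry":-0.28,"rz":0,"fingers":1},{"x":-52,"y":-170,"z":-15,"rx":0,"ry":-0.35,"rz":0,"fingers":1},{"x":-60,"y":-195,"z":0,"rx":0,"ry":-0.42,"rz":0,"fingers":1},{"x":-65,"y":-208,"z":15,"rx":0,"ry":-0.48,"rz":0,"fingers":1},{"x":-68,"y":-215,"z":25,"rx":0,"ry":-0.52,"rz":0,"fingers":1},{"x":-68,"y":-216,"z":30,"rx":0,"ry":-0.5235,"rz":-0.002,"fingers":1},{"x":-68,"y":-216,"z":30,"rx":0,"ry":-0.5235,"rz":-0.002,"fingers":1},{"x":-68,"y":-216,"z":30,"rx":0,"ry":-0.5235,"rz":-0.002,"fingers":1}]'

```text
time_s: 8.3
tool_pos: [0.5136, 0.1244, 0.2411]
tool_rot: [-179.7, 29.2, -173.3]
force: [-0.9, 0.7, -3.7]
grip_width: 0.0332
grasp_force: 55.0
```

```bash
python3 - <<'E'
from h import *
delta([.4983,.1197,.248],Rt(186.7,-30)); print(sensors.get_obs()['qpos'].round(1))
I=[]
for nme in('top','side'):
    c=cam(nme);np.savez(nme+'3.npz',**c)
    y=np.radians(6.7);n=np.array([-.5*np.cos(y),-.5*np.sin(y),.866]);tip=np.array([.5753,.1287,.1137])
    p=proj(c,tip);q=proj(c,tip+.03*n);g=proj(c,tip+.188*n);print(nme,p,q,g)
    x,yy=(p-[45,60]).astype(int);print(x,yy)
    I.append(cv2.resize(c['image'][yy:yy+100,x:x+66,::-1],None,fx=6,fy=6,interpolation=cv2.INTER_CUBIC))
w=cam('wrist');np.savez('w3.npz',**w);print('w',proj(w,tip),proj(w,tip+.03*n))
cv2.imwrite('pics/c3.png',np.hstack(I))
E
```

```text
at [0.5136 0.1244 0.2411] [-179.72   29.2  -173.32] t 8.3 F [-0.9  0.7 -3.7]
shift mm [ 10.4  -3.  -13.7] rot [-0.005  -0.0139 -0.0002]
[ -5.  -17.2 -13.7 122.8   3.2  45.5  75.8]
top [278.9875734  223.35964459] [278.46460419 227.52534315] [275.10578796 254.27991264]
233 163
side [258.0459374  240.56314889] [262.21788202 233.55513934] [288.21464792 189.88591546]
213 180
w [315.80612404 216.77936902] [315.24197063 224.01573781]
```

View pics/c3.png

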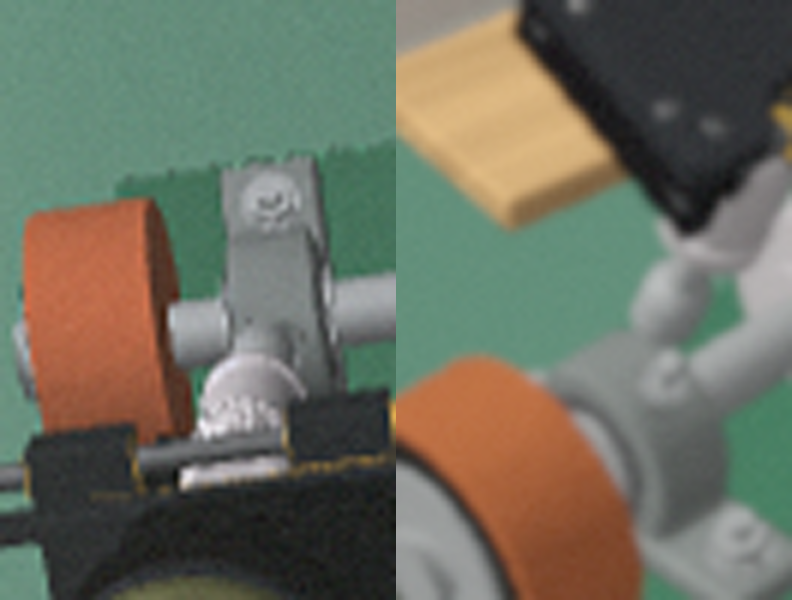

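The arm stops at joint 2's limit, with the mouth about 16 mm from the tip and about 10 mm off axis. Further in along the axis should ease that, so I'll probe with a small step.

drive_tool --moves '[{"x":0,"y":0,"z":5,"rx":0,"ry":0,"rz":0,"fingers":1},{"x":0,"y":0,"z":5,"rx":0,"ry":0,"rz":0,"fingers":1},{"x":0,"y":0,"z":5,"rx":0,"ry":0,"rz":0,"fingers":1}]'

```text
time_s: 8.82
tool_pos: [0.5158, 0.1252, 0.2361]
tool_rot: [-179.7, 29.2, -173.3]
force: [-0.2, 0.4, -3.9]
grip_width: 0.0329
grasp_force: 55.0
```

```bash
python3 - <<'E'
from h import *
delta([.4983,.1197,.248],Rt(186.7,-30)); print(sensors.get_obs()['qpos'].round(2))
E
```

```text
at [0.5158 0.1252 0.2361] [-179.74   29.19 -173.26] t 8.825 F [-0.2  0.4 -3.9]
shift mm [  9.9  -3.5 -19.1] rot [-0.0043 -0.0141  0.0006]
[ -4.98 -16.69 -13.78 122.97   3.37  44.8   75.69]
```

drive_tool --moves '[{"x":3,"y":-1,"z":0,"rx":-0.001,"ry":-0.004,"rz":0,"fingers":1},{"x":7,"y":-2,"z":0,"rx":-0.002,"ry":-0.01,"rz":0,"fingers":1},{"x":10,"y":-3.5,"z":0,"rx":-0.004,"ry":-0.014,"rz":0,"fingers":1},{"x":10,"y":-3.5,"z":0,"rx":-0.004,"ry":-0.014,"rz":0,"fingers":1},{"x":10,"y":-3.5,"z":0,"rx":-0.004,"ry":-0.014,"rz":0,"fingers":1}]'

```text
time_s: 9.45
tool_pos: [0.5131, 0.1225, 0.2297]
tool_rot: [-179.9, 29.8, -173.3]
force: [-0.4, 0.5, -4.3]
grip_width: 0.0333
grasp_force: 55.0
```

```bash
python3 - <<'E'
from h import *
delta([.5082,.1209,.2307],Rt(186.7,-30)); print(sensors.get_obs()['qpos'].round(2))
I=[]
for nme in('top','side'):
    c=cam(nme);np.savez(nme+'4.npz',**c)
    y=np.radians(6.7);n=np.array([-.5*np.cos(y),-.5*np.sin(y),.866]);tip=np.array([.5753,.1287,.1137])
    p=proj(c,tip);print(nme,p)
    x,yy=(p-[25,35]).astype(int);print(x,yy)
    I.append(cv2.resize(c['image'][yy:yy+66,x:x+44,::-1],None,fx=9,fy=9,interpolation=cv2.INTER_CUBIC))
w=cam('wrist');np.savez('w4.npz',**w);print('w',proj(w,tip),proj(w,tip+.03*n))
cv2.imwrite('pics/c4.png',np.hstack(I))
E
```

```text
at [0.5131 0.1225 0.2297] [-179.91   29.8  -173.26] t 9.45 F [-0.4  0.5 -4.3]
shift mm [ 3.9 -1.  -3.4] rot [-0.0013 -0.0035  0.0007]
[-10.46 -17.23  -8.98 124.54   5.6   43.54  73.93]
top [278.9875734  223.35964459]
253 188
side [258.0459374  240.56314889]
233 205
w [317.59094115 224.91871748] [317.33803505 233.64354716]
```

View pics/c4.png

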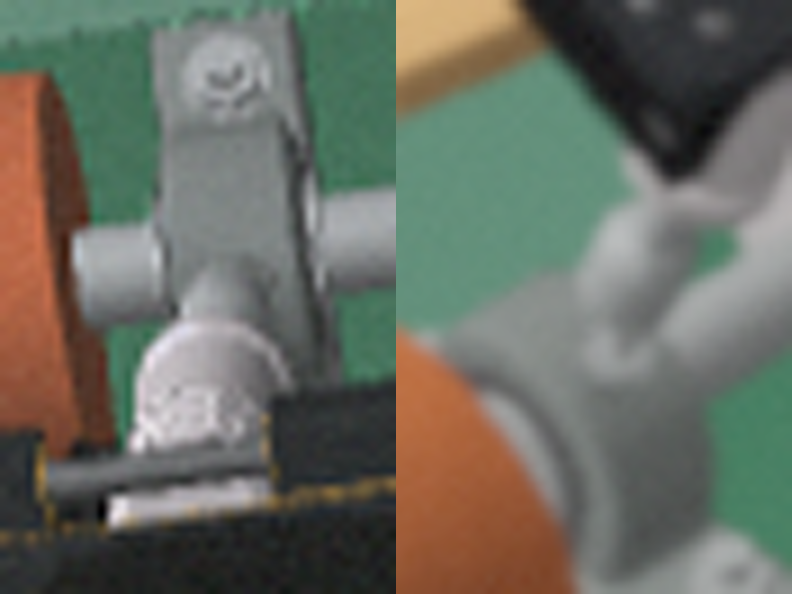

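The side view shows the coupler just above the nipple. The remaining error is about 4 mm along tool x, which I can take out by easing the tilt. First I'll compare the coupler's predicted and seen positions in both cameras.

```bash
python3 - <<'E'
from h import *
o=sensors.get_obs();R0=Rn.from_euler('xyz',o['tool_rot'],degrees=True);z=R0.apply([0,0,1]);yv=R0.apply([0,1,0]);xv=R0.apply([1,0,0])
m=o['tool_pos']+.125*z
for nme in('top','side'):
    c=dict(np.load(nme+'4.npz'));g=cv2.cvtColor(c['image'],cv2.COLOR_RGB2GRAY).astype(np.float32)
    for s in (.002,.006,.010,.014):
        X=m-z*s; a=proj(c,X); ax=proj(c,X+z*.01)-a; ax/=np.linalg.norm(ax); pr=np.array([-ax[1],ax[0]])
        if pr[0]<0: pr=-pr
        k=np.arange(-13,13.1,.5); v=cv2.remap(g,np.float32([a[0]+k*pr[0]]),np.float32([a[1]+k*pr[1]]),1)[0]
        mm=np.linalg.norm(proj(c,X+.0005*yv+.0005*xv*0)-proj(c,X-.0005*yv))
        print(nme,s,'at',a.round(1),'perp',pr.round(2),'px/mm y',mm.round(2)); print(v[::2].astype(int).tolist())
E
```

```text
top 0.002 at [278.2 223. ] perp [0.99 0.14] px/mm y 0.48
[116, 111, 107, 100, 99, 94, 89, 103, 180, 174, 168, 161, 155, 142, 126, 114, 94, 83, 87, 95, 95, 89, 69, 52, 71, 80, 98]
top 0.006 at [278.1 223.5] perp [0.99 0.14] px/mm y 0.49
[106, 104, 98, 93, 93, 89, 94, 117, 178, 178, 174, 169, 164, 160, 150, 133, 99, 84, 85, 91, 93, 88, 72, 49, 69, 75, 98]
top 0.01 at [278.1 224.1] perp [0.99 0.14] px/mm y 0.49
[98, 95, 90, 89, 86, 85, 102, 141, 191, 196, 185, 177, 172, 173, 161, 147, 126, 98, 81, 86, 91, 87, 74, 53, 68, 70, 96]
top 0.014 at [278.  224.6] perp [0.99 0.14] px/mm y 0.49
[91, 83, 85, 89, 89, 96, 125, 178, 213, 211, 190, 176, 168, 166, 154, 153, 152, 116, 92, 85, 85, 83, 75, 60, 69, 68, 93]
side 0.002 at [257.8 237.4] perp [0.87 0.5 ] px/mm y 0.45
[127, 129, 129, 127, 127, 127, 132, 146, 160, 165, 160, 152, 142, 131, 120, 112, 106, 108, 127, 151, 161, 157, 149, 140, 132, 123, 116]
side 0.006 at [258.4 236.5] perp [0.87 0.5 ] px/mm y 0.45
[127, 129, 127, 128, 128, 129, 133, 147, 161, 167, 163, 156, 147, 136, 123, 114, 107, 108, 127, 151, 162, 161, 154, 145, 135, 127, 119]
side 0.01 at [258.9 235.5] perp [0.87 0.5 ] px/mm y 0.45
[128, 128, 129, 129, 129, 130, 131, 149, 166, 171, 169, 163, 154, 144, 130, 118, 110, 110, 124, 152, 165, 164, 158, 150, 141, 133, 124]
side 0.014 at [259.5 234.6] perp [0.87 0.5 ] px/mm y 0.46
[127, 127, 129, 129, 128, 129, 135, 152, 171, 179, 175, 170, 162, 150, 134, 120, 111, 109, 124, 149, 165, 166, 162, 154, 146, 138, 127]
```

drive_tool --moves '[{"x":0,"y":-0.7,"z":0,"rx":-0.001,"ry":0.016,"rz":0,"fingers":1},{"x":0,"y":-1.4,"z":0,"rx":-0.001,"ry":0.032,"rz":0,"fingers":1},{"x":0,"y":-1.4,"z":0,"rx":-0.001,"ry":0.032,"rz":0,"fingers":1},{"x":0,"y":-1.4,"z":2,"rx":-0.001,"ry":0.032,"rz":0,"fingers":1},{"x":0,"y":-1.4,"z":4,"rx":-0.001,"ry":0.032,"rz":0,"fingers":1},{"x":0,"y":-1.4,"z":4,"rx":-0.001,"ry":0.032,"rz":0,"fingers":1},{"x":0,"y":-1.4,"z":4,"rx":-0.001,"ry":0.032,"rz":0,"fingers":1}]'

```text
time_s: 10.48
tool_pos: [0.5151, 0.1213, 0.226]
tool_rot: [-180.0, 27.9, -173.3]
force: [-0.5, 0.1, -4.0]
grip_width: 0.0332
grasp_force: 55.0
```

```bash
cat >> h.py <<'E'
y0=np.radians(6.7);n=np.array([-.5*np.cos(y0),-.5*np.sin(y0),.866]);tip=np.array([.5753,.1283,.1137])
def rep():
    o=sensors.get_obs();R0=Rn.from_euler('xyz',o['tool_rot'],degrees=True);Rg=Rt(186.7,-30)
    z=R0.apply([0,0,1]); m=o['tool_pos']+.125*z
    print('t',o['time_s'],'mouth rel tip in nominal tool axes mm',(1000*Rg.inv().apply(m-tip)).round(1),'rot left',(R0.inv()*Rg).as_rotvec().round(3))
    print('F tool',R0.inv().apply(o['force']).round(1),'tq',o['wrist_torque'].round(2),'q',o['qpos'].round(1),'grip',o['grip_width'],o['grasp_force'])
E
python3 -c "
from h import *
rep()"
```

```text
t 10.475 mouth rel tip in nominal tool axes mm [ 0.8  0.1 -2.6] rot left [-0.    -0.036  0.001]
F tool [2.3 0.2 3.3] tq [-0.05  0.98  0.04] q [-10.6 -15.7  -8.4 123.2   5.1  45.1  74.8] grip 0.03319427362785358 54.99378165230155
```

drive_tool --moves '[{"x":1.5,"y":0,"z":0,"rx":0,"ry":-0.016,"rz":0,"fingers":1},{"x":3.3,"y":0,"z":0,"rx":0,"ry":-0.033,"rz":0,"fingers":1},{"x":3.3,"y":0,"z":0,"rx":0,"ry":-0.033,"rz":0,"fingers":1},{"x":3.3,"y":0,"z":1,"rx":0,"ry":-0.033,"rz":0,"fingers":1},{"x":3.3,"y":0,"z":2,"rx":0,"ry":-0.033,"rz":0,"fingers":1},{"x":3.3,"y":0,"z":2,"rx":0,"ry":-0.033,"rz":0,"fingers":1}]'

```text
time_s: 11.22
tool_pos: [0.5133, 0.1211, 0.2228]
tool_rot: [-180.0, 29.8, -173.3]
force: [-0.8, -0.1, -4.6]
grip_width: 0.0332
grasp_force: 55.0
```

```bash
python3 -c "
from h import *
rep()
I=[]
for nme,s in(('top',(25,30)),('side',(25,38))):
    c=cam(nme);p=proj(c,tip);x,yy=(p-s).astype(int);print(nme,x,yy,p)
    I.append(cv2.resize(c['image'][yy:yy+66,x:x+44,::-1],None,fx=9,fy=9,interpolation=cv2.INTER_CUBIC))
cv2.imwrite('pics/c5.png',np.hstack(I))
"
```

```text
t 11.225 mouth rel tip in nominal tool axes mm [-0.1  0.  -0.7] rot left [-0.    -0.003  0.001]
F tool [ 3.  -0.   3.5] tq [-0.05  0.99  0.03] q [-10.3 -17.   -9.  125.2   5.5  42.6  74.1] grip 0.03317778293876977 54.99393663369119
top 254 193 [279.17858425 223.35548334]
side 233 202 [258.21356859 240.47950254]
```

View pics/c5.png

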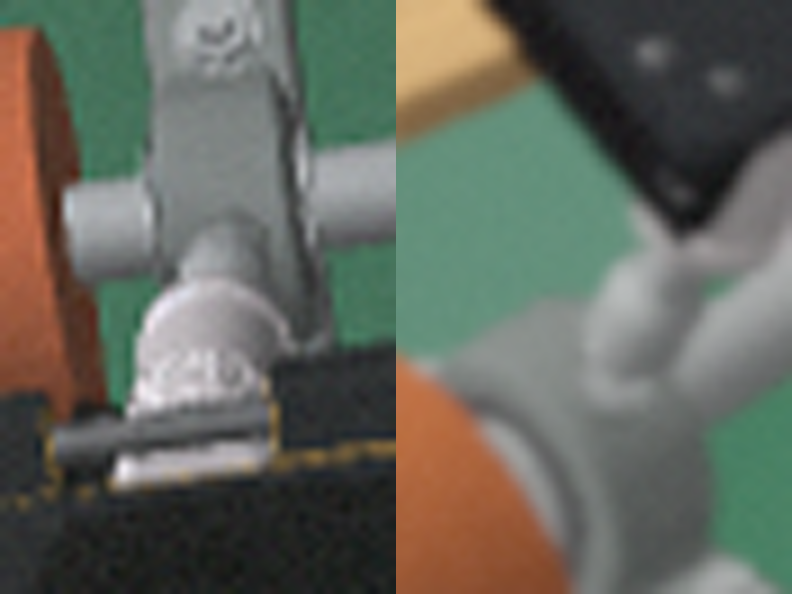

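The coupler sits over the nipple and is in line in both views, with its mouth about at the tip. I'll go in gently and watch the force.

drive_tool --moves '[{"x":0,"y":0,"z":1,"rx":0,"ry":0,"rz":0,"fingers":1},{"x":0,"y":0,"z":2,"rx":0,"ry":0,"rz":0,"fingers":1},{"x":0,"y":0,"z":3,"rx":0,"ry":0,"rz":0,"fingers":1},{"x":0,"y":0,"z":4,"rx":0,"ry":0,"rz":0,"fingers":1},{"x":0,"y":0,"z":5,"rx":0,"ry":0,"rz":0,"fingers":1},{"x":0,"y":0,"z":5,"rx":0,"ry":0,"rz":0,"fingers":1}]'

```text
time_s: 12.08
tool_pos: [0.5155, 0.1214, 0.2186]
tool_rot: [-180.0, 29.8, -173.3]
force: [-4.9, -0.7, -0.0]
grip_width: 0.0332
grasp_force: 55.0
```

```bash
python3 -c "
from h import *
rep()"
```

```text
t 12.075 mouth rel tip in nominal tool axes mm [0.  0.1 4.1] rot left [-0.    -0.003  0.001]
F tool [ 4.3 -0.2 -2.4] tq [-0.06  1.59 -0.03] q [-10.2 -16.5  -9.  125.3   5.7  41.9  74. ] grip 0.033186476826659254 54.99419988133013
```

drive_tool --moves '[{"x":0,"y":0,"z":1,"rx":0,"ry":0,"rz":0,"fingers":1},{"x":0,"y":0,"z":2,"rx":0,"ry":0,"rz":0,"fingers":1},{"x":0,"y":0,"z":3,"rx":0,"ry":0,"rz":0,"fingers":1},{"x":0,"y":0,"z":4,"rx":0,"ry":0,"rz":0,"fingers":1},{"x":0,"y":0,"z":4,"rx":0,"ry":0,"rz":0,"fingers":1}]'

```text
time_s: 12.7
tool_pos: [0.5173, 0.1214, 0.2136]
tool_rot: [-180.0, 29.7, -173.3]
force: [3.3, 0.9, -11.4]
grip_width: 0.0331
grasp_force: 55.0
```

```bash
python3 -c "
from h import *
rep()"
```

```text
t 12.7 mouth rel tip in nominal tool axes mm [ 1.2 -0.2  9.3] rot left [-0.    -0.005  0.001]
F tool [ 2.7  0.5 11.6] tq [0.14 1.06 0.08] q [-10.1 -15.9  -9.  125.5   5.8  41.3  73.8] grip 0.03307269318962188 54.9934830609709
```

The axial force has reversed and now draws the gun in, so the jaws have snapped. I'll follow it in.

drive_tool --moves '[{"x":0,"y":0,"z":1,"rx":0,"ry":0,"rz":0,"fingers":1},{"x":0,"y":0,"z":2,"rx":0,"ry":0,"rz":0,"fingers":1},{"x":0,"y":0,"z":3,"rx":0,"ry":0,"rz":0,"fingers":1},{"x":0,"y":0,"z":4,"rx":0,"ry":0,"rz":0,"fingers":1},{"x":0,"y":0,"z":5,"rx":0,"ry":0,"rz":0,"fingers":1},{"x":0,"y":0,"z":6,"rx":0,"ry":0,"rz":0,"fingers":1},{"x":0,"y":0,"z":6,"rx":0,"ry":0,"rz":0,"fingers":1}]'

```text
time_s: 13.58
tool_pos: [0.521, 0.122, 0.2119]
tool_rot: [-180.0, 29.9, -173.3]
force: [-9.8, -2.2, 3.5]
grip_width: 0.0331
grasp_force: 55.0
```

```bash
python3 -c "
from h import *
rep()"
```

```text
t 13.575 mouth rel tip in nominal tool axes mm [-1.6  0.1 12.6] rot left [-0.    -0.001  0.001]
F tool [ 6.9 -1.1 -8. ] tq [-0.35  2.36 -0.14] q [-10.1 -15.4  -9.1 125.4   6.1  40.7  73.7] grip 0.033091279586943835 54.995494578033686
```

drive_tool --moves '[{"x":0.5,"y":0,"z":1,"rx":0,"ry":0,"rz":0,"fingers":1},{"x":1,"y":0,"z":2,"rx":0,"ry":0,"rz":0,"fingers":1},{"x":1,"y":0,"z":3,"rx":0,"ry":0,"rz":0,"fingers":1},{"x":1,"y":0,"z":4,"rx":0,"ry":0,"rz":0,"fingers":1},{"x":1,"y":0,"z":5,"rx":0,"ry":0,"rz":0,"fingers":1},{"x":1,"y":0,"z":6,"rx":0,"ry":0,"rz":0,"fingers":1},{"x":1,"y":0,"z":7,"rx":0,"ry":0,"rz":0,"fingers":1},{"x":1,"y":0,"z":7,"rx":0,"ry":0,"rz":0,"fingers":1}]'

```text
time_s: 14.58
tool_pos: [0.524, 0.1224, 0.2061]
tool_rot: [-180.0, 30.0, -173.3]
force: [-11.8, -2.1, 6.6]
grip_width: 0.0334
grasp_force: 55.0
```

```bash
python3 -c "
from h import *
rep()"
```

```text
t 14.575 mouth rel tip in nominal tool axes mm [-1.5  0.  19.2] rot left [-0.     0.     0.001]
F tool [  7.   -0.7 -11.7] tq [-0.38  2.24 -0.11] q [-10.  -14.7  -9.2 125.6   6.3  39.8  73.4] grip 0.03335613850363649 54.9960851110518
```

drive_tool --moves '[{"x":0.5,"y":0,"z":1,"rx":0,"ry":0,"rz":0,"fingers":1},{"x":1,"y":0,"z":2,"rx":0,"ry":0,"rz":0,"fingers":1},{"x":1,"y":0,"z":3,"rx":0,"ry":0,"rz":0,"fingers":1},{"x":1,"y":0,"z":4,"rx":0,"ry":0,"rz":0,"fingers":1},{"x":1,"y":0,"z":4,"rx":0,"ry":0,"rz":0,"fingers":1},{"x":1,"y":0,"z":4,"rx":0,"ry":0,"rz":0,"fingers":1}]'

```text
time_s: 15.32
tool_pos: [0.5255, 0.1226, 0.2027]
tool_rot: [-180.0, 30.1, -173.3]
force: [-11.9, -3.1, 9.9]
grip_width: 0.0335
grasp_force: 55.0
```

```bash
python3 -c "
from h import *
rep()
I=[]
for nme,s in(('top',(25,30)),('side',(25,38))):
    c=cam(nme);p=proj(c,tip);x,yy=(p-s).astype(int)
    I.append(cv2.resize(c['image'][yy:yy+66,x:x+44,::-1],None,fx=9,fy=9,interpolation=cv2.INTER_CUBIC))
cv2.imwrite('pics/c6.png',np.hstack(I))
"
```

```text
t 15.325 mouth rel tip in nominal tool axes mm [-1.3  0.1 22.9] rot left [-0.     0.002  0.   ]
F tool [  5.6  -1.7 -14.7] tq [-0.46  2.15 -0.12] q [ -9.9 -14.4  -9.2 125.7   6.5  39.2  73.3] grip 0.033511182311792446 54.996803887188435
```

View pics/c6.png

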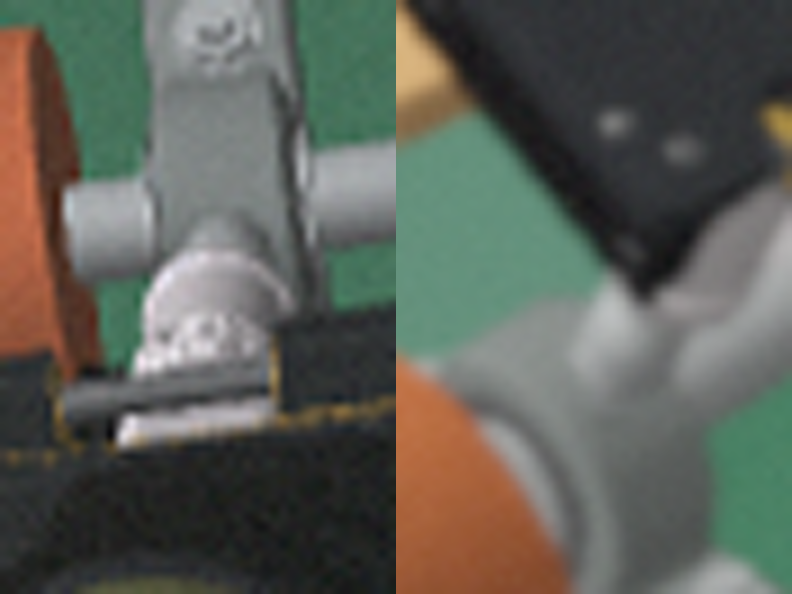

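Both views show the coupler down on the nipple with the barrel closer to it. The axial push is about 18 N with no sign of the hard stop, so I'll go a little further and then hold.

drive_tool --moves '[{"x":0.5,"y":0,"z":1,"rx":0,"ry":0,"rz":0,"fingers":1},{"x":1,"y":0,"z":2,"rx":0,"ry":0,"rz":0,"fingers":1},{"x":1,"y":0,"z":3,"rx":0,"ry":0,"rz":0,"fingers":1},{"x":1,"y":0,"z":3,"rx":0,"ry":0,"rz":0,"fingers":1},{"x":1,"y":0,"z":3,"rx":0,"ry":0,"rz":0,"fingers":1},{"x":1,"y":0,"z":3,"rx":0,"ry":0,"rz":0,"fingers":1}]'

```text
time_s: 16.18
tool_pos: [0.5266, 0.1227, 0.2003]
tool_rot: [-180.0, 30.2, -173.3]
force: [-10.7, -2.7, 9.4]
grip_width: 0.0328
grasp_force: 55.0
```

```bash
python3 -c "
from h import *
rep()
T=cam('top');S=cam('side')
o=sensors.get_obs();z=Rn.from_euler('xyz',o['tool_rot'],degrees=True).apply([0,0,1])
# barrel lower rim in top view: bright rim before/after along projected axis
g0=cv2.imread('pics/c5.png',0);g1=cv2.resize(T['image'][193:259,254:298],None,fx=9,fy=9,interpolation=2);g1=cv2.cvtColor(g1,7)
g2=cv2.imread('pics/c6.png',0)
for g in(g0,g2,g1): print('bright rim row',np.argmax(np.diff(cv2.blur(g,(15,9))[230:330,205:235].mean(1).astype(float)))/9+193+230/9)
P0=np.array([.5133,.1211,.2228])
print('expected rim shift px per mm',(proj(T,P0+.067*z+.01*z)-proj(T,P0+.067*z))/10, 'TCP travel mm',(o['tool_pos']-P0)@z*1000)
"
```

```text
t 16.175 mouth rel tip in nominal tool axes mm [-1.2  0.1 25.5] rot left [-0.     0.003  0.001]
F tool [  4.7  -1.4 -13.6] tq [-0.44  1.94 -0.25] q [ -9.9 -14.1  -9.3 125.9   6.6  38.7  73.2] grip 0.032767201050980674 54.99763679690659
bright rim row 223.8888888888889
bright rim row 220.77777777777777
bright rim row 220.55555555555554
expected rim shift px per mm [ 0.01862719 -0.15096712] TCP travel mm 26.243526847267617
```

The axial force eased slightly while I advanced, so I'll check for slip in the grip by comparing how far the gripper and the barrel rim moved in the images.

```bash
python3 -c "
from h import *
T=cam('top');S=cam('side')
a=cv2.imread('pics/c5.png',0);b=cv2.imread('pics/c6.png',0)
up=lambda c,x,y:cv2.cvtColor(cv2.resize(c['image'][y:y+66,x:x+44],None,fx=9,fy=9,interpolation=2),7)
c=np.hstack([up(T,254,193),up(S,233,202)])
o=sensors.get_obs();z=Rn.from_euler('xyz',o['tool_rot'],degrees=True).apply([0,0,1]);P0=np.array([.5133,.1211,.2228])
def m(im,x0,y0,x1,y1,pad=110):
    t=a[y0:y1,x0:x1];Y0=max(0,y0-pad);X0=max(0,x0-60);s=im[Y0:y1+pad,X0:x1+60]
    r=cv2.matchTemplate(s,t,cv2.TM_CCOEFF_NORMED);_,v,_,l=cv2.minMaxLoc(r);return ((l[0]+X0-x0)/9,(l[1]+Y0-y0)/9,round(v,2))
for nm,bx in(('bolt still',(170,10,260,60)),('top rim',(150,275,285,345)),('top rod/clamp',(55,390,270,450)),('top clamp corner',(275,345,390,400)),('side screws',(630,25,750,95)),('side rim',(690,150,785,250)),('side bearing still',(430,330,560,420))):
    print(nm,np.round(m(b,*bx),2),np.round(m(c,*bx),2))
for C,k in((T,'top'),(S,'side')):
  for d in(.067,-.04,-.07): print(k,d,[(proj(C,P0+d*z+t*z)-proj(C,P0+d*z)).round(2) for t in(.0236,.0262)])
"
```

```text
bolt still [0.   0.   0.99] [0.   0.   0.99]
top rim [ 0.44 -3.33  0.98] [ 0.44 -3.56  0.98]
top rod/clamp [ 0.33 -4.44  0.95] [ 0.33 -4.67  0.95]
top clamp corner [-6.67  8.56  0.92] [-6.67  8.33  0.93]
side screws [-4.33  7.78  0.96] [-4.78  8.78  0.92]
side rim [-3.78  6.22  0.99] [-4.22  7.44  0.99]
side bearing still [0.   0.   0.99] [0. 0. 1.]
top 0.067 [array([ 0.43, -3.52]), array([ 0.48, -3.89])]
top -0.04 [array([ 0.54, -4.41]), array([ 0.6 , -4.88])]
top -0.07 [array([ 0.58, -4.72]), array([ 0.64, -5.23])]
side 0.067 [array([-3.48,  5.79]), array([-3.86,  6.42])]
side -0.04 [array([-4.22,  7.02]), array([-4.67,  7.78])]
side -0.07 [array([-4.47,  7.44]), array([-4.95,  8.24])]
```

There's no slip: the rim moved at least as far as the tool. The stroke is about 12 mm at about 17 N. Now I'll hold for over two seconds.

drive_tool --moves '[{"x":0,"y":0,"z":1,"rx":0,"ry":0,"rz":0,"fingers":1},{"x":0,"y":0,"z":1,"rx":0,"ry":0,"rz":0,"fingers":1},{"x":0,"y":0,"z":1,"rx":0,"ry":0,"rz":0,"fingers":1},{"x":0,"y":0,"z":1,"rx":0,"ry":0,"rz":0,"fingers":1},{"x":0,"y":0,"z":1,"rx":0,"ry":0,"rz":0,"fingers":1},{"x":0,"y":0,"z":1,"rx":0,"ry":0,"rz":0,"fingers":1},{"x":0,"y":0,"z":1,"rx":0,"ry":0,"rz":0,"fingers":1},{"x":0,"y":0,"z":1,"rx":0,"ry":0,"rz":0,"fingers":1},{"x":0,"y":0,"z":1,"rx":0,"ry":0,"rz":0,"fingers":1},{"x":0,"y":0,"z":1,"rx":0,"ry":0,"rz":0,"fingers":1},{"x":0,"y":0,"z":1,"rx":0,"ry":0,"rz":0,"fingers":1},{"x":0,"y":0,"z":1,"rx":0,"ry":0,"rz":0,"fingers":1},{"x":0,"y":0,"z":1,"rx":0,"ry":0,"rz":0,"fingers":1},{"x":0,"y":0,"z":1,"rx":0,"ry":0,"rz":0,"fingers":1},{"x":0,"y":0,"z":1,"rx":0,"ry":0,"rz":0,"fingers":1},{"x":0,"y":0,"z":1,"rx":0,"ry":0,"rz":0,"fingers":1},{"x":0,"y":0,"z":1,"rx":0,"ry":0,"rz":0,"fingers":1},{"x":0,"y":0,"z":1,"rx":0,"ry":0,"rz":0,"fingers":1},{"x":0,"y":0,"z":1,"rx":0,"ry":0,"rz":0,"fingers":1}]'

```text
time_s: 18.75
tool_pos: [0.5271, 0.1227, 0.1994]
tool_rot: [-180.0, 30.2, -173.3]
force: [-11.6, -2.9, 10.0]
grip_width: 0.0329
grasp_force: 55.0
```

```bash
python3 -c "
from h import *
rep()"
```

```text
t 18.75 mouth rel tip in nominal tool axes mm [-1.2  0.1 26.5] rot left [-0.     0.003  0.   ]
F tool [  5.2  -1.6 -14.6] tq [-0.52  1.97 -0.25] q [ -9.9 -14.   -9.3 125.9   6.7  38.6  73.1] grip 0.03293733186743664 54.99774869531393
```

```bash
python3 -c "
from h import *
print(workorder.sign_off())"
```

```text
the job is handed in; nothing more can be done
None
```

The job is handed in, but the result isn't known because sign-off returned no verdict: the coupler is snapped onto the bare nipple, the barrel is in about 12 mm of 16 (estimated from travel and force) at about 18 N, it was held over 2 s, and the arm is still gripping and pressing.

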